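Seal the hardware tin and hold its dust cover clear

TASK

Close the open hardware tin: carry its nested double lid by the red pump head, lower it until the inner lid sits fully home with the blue cover still over it, and let go. Press the pump head right down to its stop for a moment, let it spring back, then lift the blue cover alone by its collar, leaving the white inner lid undisturbed. Finish still holding the cover level in the gripper about 10 cm above where it sat, over the tin, with the other things on the bench left where they are.

Things in the scene. Friction and masses are not known exactly. Their poses are not given: they have to be found in the camera images.
- tin: Open steel tin, 92 mm outside, mouth 86 mm inside diameter, on a 130 x 130 x 12 mm wooden board screwed to the bench: it cannot move. Origin: centre of the board's underside, at bench level; z up. Rim 95 mm above the origin. With the double lid fully home the inner lid's origin is 81 mm above the tin's, on its axis (plug clearance 2.5 mm all round).
- inner_lid: White inner lid with pump, loose, about 0.27 kg, starts standing on the bench inside the cover. Origin: centre of its plug's underside, z up. Heights from origin: dark plug 81 mm dia (foot tapered to 72) 0-14 mm; flange 94 mm dia 14-18, rests on the tin's rim and carries the cover; boss 30 mm dia to 24; sleeve 18 mm dia to 35; red pump head 46-74. Lifting by the head lifts both lids.
- pump_top (a point): Centre of the top of the red pump head, a cylinder 26 mm diameter, 28 mm tall, on the inner lid's axis. Unpressed, this point is 74 mm above the inner lid's origin and the head stands 30 mm above the blue collar, with 2 mm gap under it; gripped across its 26 mm. It passes freely through the collar. z up.
- pump (a joint): Travel of the pump head in m: 0 up (as a spring keeps it), 0.010 fully down at its stop. The spring needs 3 N to start and 8 N at the stop, and pushes the head back up when let go.
- cover: Blue outer cover, loose, about 0.15 kg, 108 mm outside diameter: skirt 14 mm tall (102 mm inside, goes outside the tin), 4 mm top plate, round collar. Origin: centre of the skirt's lower edge, z up; plate 14-18 mm, collar 18-40 mm above it. Lies loosely over the inner lid, its origin 4 mm above the inner lid's when nested.
- cover_grip (a point): Centre of the cover's collar, 29 mm above the cover's origin: ring 48 mm outside, 34 mm inside diameter, from 11 mm below to 11 mm above this point, gripped across its outside; the plate's top is 11 mm under this point. While nested the pump head stands 30 mm above the collar. z up.
- mug: White coffee mug, 80 x 108 x 94 mm, loose bystander; origin at its underside.
- sanding_block: Black sanding block, 68 x 102 x 30 mm, loose bystander; origin at the centre of its underside.
- flashlight: Black flashlight lying down, 46 x 166 x 47 mm, loose bystander; origin at its underside.
- orange_clamp: Orange spring clamp lying flat, 59 x 104 x 20 mm, loose bystander near the tin and lids; origin at the centre of its underside.
- tape_measure: Lime tape measure standing up, 36 x 80 x 71 mm, loose bystander; origin at its underside.
- jar_screws: Jar of small screws with a lid, 66 x 62 x 97 mm, loose bystander; origin at its underside.
Mind the look-alikes: they are no part of the job. What is shaped like the inner_lid but yellow is not meant.

How it is judged:
By the outcome, as a careful person would: the job done as asked, in the order asked, and still so for the second after the job is handed in, while the arm keeps its last pose, push and grip.
It also fails if it takes over 67 s, if anything falls off the work surface, if the arm or the gripper's body presses on something with over 40 N, if the wrist force passes 120 N, or if a joint passes its speed limit or range.

ROBOT

A 7-joint arm with a two-finger parallel gripper is mounted at the origin on a cart in front of the work surface, level with it; the furniture and walls round the work are solid. World frame = base frame: x ahead of the robot, y to its left, z up, the work surface at z = 0. Lengths are in m, angles in rad, forces in N, time in s.
With the tool pointing down it reaches from about 0.425 to 0.875 m from the base axis. Payload 4.7 kg.
Tool frame: the origin (TCP) lies midway between the tips of the shut fingers; the grasp point (between the pads) lies 19 mm behind it; z points along the fingers, y is the line along which they close (so a half turn about z gives the same grasp; the last joint's range is limited). The gripper opens to 87 mm and grips with 3 to 60 N. Pads are 19 mm wide; open, the fingers measure 117 mm over their backs; the gripper's body (75 mm by 190 mm) begins 51 mm behind the grasp point.
Start: joints at [-1.26, 0.321, -0.07, 1.45, 0.023, 1.371, -0.057], TCP at [0.19, 0.622, 0.223] pointing down, gripper open.
Joint ranges: [-2.86, 2.86], [-0.3, 2.09], [-1.38, 1.24], [0.06, 2.45], [-1.56, 4.7], [0.09, 2.05], [-2.69, 2.69]. Speed limits (rad/s): [2.57, 2.57, 3.14, 3.14, 3.14, 3.14, 3.14].

INTERFACE

Orientations are given as a rotation vector (axis times angle).
In Python, from bench import ctrl gives the robot as it stands. The module is installed in compiled form; this text tells all that it offers.
- The arm moves only by the shell command python3 -m handwheel 'ROWS' [FORCE]. ROWS is JSON, a list of rows, each a list of 7 numbers: the finger opening in m, from 0 to 0.087, then the shift along the tool's x, y, z in m, then the turn, a rotation vector about the tool's x, y, z in degrees. A call has 1 to 12 rows; each row shifts and turns the commanded pose from where the row before left it, along the tool's axes as they then stand; what a row does not reach is not made up. A row lasts 1/8 s, in which the tool goes at most 62.5 mm and 10.7 degrees, less where a joint would pass 70% of its speed; a pose out of reach is approached as far as the arm can. A call is refused whole if a number of a shift passes 0.0625 or a number of a turn 10.7, either way. A call with a gripper value outside its range is refused whole. The fingers move at their own pace and stop on an object; FORCE is the grip in N (left out, the last holds). Time passes only in rows, so rows that do not move let the fingers close. It gives the time, the measured TCP pose, the force, the opening and the grip force at its end, in the units of the state.
- ctrl.get_state(): the state, without advancing time (a new reading comes with each control period).
- ctrl.get_image(name): name is "side" or "top"; returns (picture, depth): 384x512x3 uint8, blue, green, red; 384x512 float32, m along the optical axis (not along the pixel's ray), 0 where there is no reading.
- ctrl.camera_info(name): a dict with "intrinsics" (3x3 intrinsics, pixels), "R" (3x3) and "t" (3): a world point X has camera coordinates R X + t. Camera axes: x right, y down, z forward; pixel columns grow to the right and rows downward; lengths in m; the calibration is good to about 2 mm. A picture is of the moment at which its call begins. camera_info takes no time and is no camera call.
- ctrl.close_job(): hands the job in; it is judged then, once.
The state is a dict: "time": time; "joint_positions": joint angles; "qd": joint speeds; "joint_torque": joint torques, N m; "position": TCP position; "tool_rot": TCP orientation; "ft_force": force on the tool from outside, world axes, zero at the start; "torque": the same for the moment, N m; "grip_width": opening from 0.0 (shut) to 1.0 (fully open); "grip_force": force on a finger pad.
Only numpy, scipy, OpenCV 4.12 (cv2) and the standard library are available. Lean on these libraries where they do the work, as an engineer would, in place of code of your own. Each camera call takes 0.05 s, during which the arm holds its last target. There are 200 camera calls.

## Working session

There is one attempt and no reset: what is moved stays moved. The work goes in short steps, Python scripts to look and compute and a shell command to move; the robot and the scene stay as the last step left them, time stands still between calls to the robot, and variables do not carry over. Pictures are saved under pics/ and viewed, at most 10 in all, crops included, and the job is handed in when it is done.

```bash
mkdir -p pics; python3 - <<'E'
from bench import ctrl
import cv2,numpy as np
for n in("side","top"):
    p,d=ctrl.get_image(n); cv2.imwrite(f"pics/{n}0.png",p); np.save(f"{n}0.npy",d)
    i=ctrl.camera_info(n); print(n,np.round(i["intrinsics"],1).tolist(),np.round(i["R"],3).tolist(),np.round(i["t"],3).tolist())
s=ctrl.get_state(); print({k:np.round(v,3).tolist() for k,v in s.items()})
E
```

```text
side [[346.5, 0.0, 251.8], [0.0, 346.5, 192.7], [0.0, 0.0, 1.0]] [[-0.999, 0.031, 0.02], [-0.004, 0.442, -0.897], [-0.037, -0.896, -0.442]] [0.593, 0.078, 0.965]
top [[489.1, 0.0, 246.5], [0.0, 489.1, 185.1], [0.0, 0.0, 1.0]] [[0.018, -1.0, 0.011], [-0.987, -0.019, -0.157], [0.157, -0.008, -0.988]] [-0.036, 0.591, 1.558]
{'time': 0.1, 'joint_positions': [-1.26, 0.322, -0.07, 1.452, 0.023, 1.371, -0.057], 'qd': [0.002, -0.001, 0.001, -0.003, 0.0, 0.002, 0.0], 'joint_torque': [0.0, -49.257, -0.405, -31.34, -0.064, 0.039, 0.0], 'position': [0.19, 0.621, 0.222], 'tool_rot': [-0.464, -3.107, 0.003], 'ft_force': [0.224, 0.236, -0.332], 'torque': [-0.018, -0.016, -0.0], 'grip_force': 0.0, 'grip_width': 0.996}
```

View pics/side0.png

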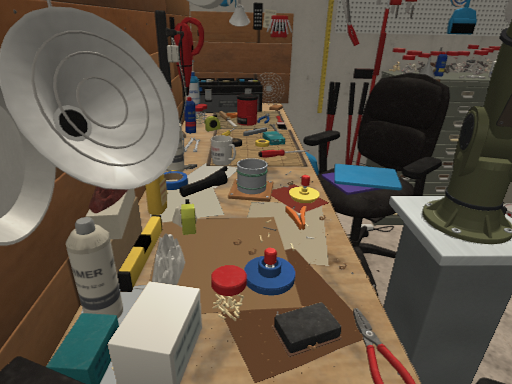

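View pics/top0.png

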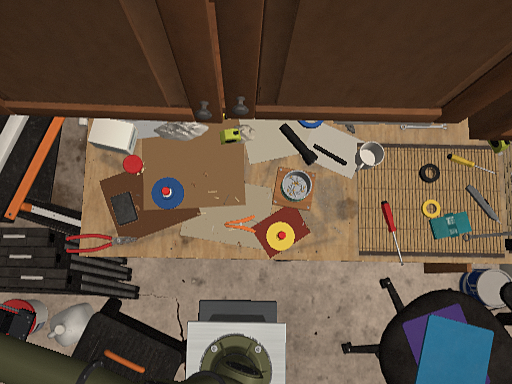

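The side view shows the blue lid at (270,272), its red head at (270,258), the tin at (252,175), the yellow decoy at (305,192) and the clamp at (297,216). In the top view the lid is at (168,193), the tin at (294,186) and the red jar lid at (133,164).

```bash
cat > h.py <<'E'
from bench import ctrl
import cv2,numpy as np
def ray(n,uv,z):
    i=ctrl.camera_info(n);K,R,t=(np.array(i[k]) for k in("intrinsics","R","t"))
    c=-R.T@t; d=R.T@np.linalg.solve(K,[uv[0],uv[1],1.]); return c+d*(z-c[2])/d[2]
def cloud(n,d):
    i=ctrl.camera_info(n);K,R,t=(np.array(i[k]) for k in("intrinsics","R","t"))
    v,u=np.mgrid[:384,:512]; P=np.stack([(u-K[0,2])/K[0,0]*d,(v-K[1,2])/K[1,1]*d,d],-1)
    return (P-t)@R
def mask(p,h0,h1,box,s=130,v=50):
    h=cv2.cvtColor(p,cv2.COLOR_BGR2HSV).astype(int)
    m=((h[...,0]-h0)%180<=(h1-h0)%180)&(h[...,1]>s)&(h[...,2]>v)
    o=np.zeros_like(m);x0,y0,x1,y1=box;o[y0:y1,x0:x1]=m[y0:y1,x0:x1];return o
def cen(m):
    v,u=np.nonzero(m);return np.array([u.mean(),v.mean()])
def circ(P):
    x=P[:,:2];s=np.linalg.lstsq(np.c_[2*x,np.ones(len(x))],(x**2).sum(1),rcond=None)[0]
    return s[:2],np.sqrt(s[2]+s[:2]@s[:2])
E
python3 - <<'E'
from h import *
p,q=cv2.imread("pics/top0.png"),cv2.imread("pics/side0.png");d,e=np.load("top0.npy"),np.load("side0.npy")
C,S=cloud("top",d),cloud("side",e)
r=lambda a:np.round(a,4)
m=mask(p,100,125,(140,165,200,220)); c=max(cv2.findContours(m.astype(np.uint8),0,1)[0],key=cv2.contourArea)
el=cv2.fitEllipse(c);print("cover ell",el,r(ray("top",el[0],.018)),"plate z",np.percentile(C[m][:,2],[10,50,90]))
m=mask(p,170,8,(150,175,190,210));hd=m&(C[...,2]>.065);print("head",m.sum(),hd.sum(),cen(m),r(ray("top",cen(m),.068)),C[m][:,2].max())
m=mask(q,170,8,(258,240,282,275));print("head side",m.sum(),cen(m),r(ray("side",cen(m),.060)),r(np.median(S[m],0)))
for nm,X in(("top",C),("side",S)):
    box=(X[...,0]>.4)&(X[...,0]<.8)&(X[...,1]>-.3)&(X[...,1]<.0)&(X[...,2]>.089)&(X[...,2]<.102)
    P=X[box];print("rim",nm,len(P),circ(P),P.min(0),P.max(0))
# heightmap of blobs
for nm,X in(("top",C),("side",S)):
    m=((X[...,0]>.38)&(X[...,0]<.85)&(X[...,1]>-.45)&(X[...,1]<.6)&(X[...,2]>.013)&(X[...,2]<.3)).astype(np.uint8)
    n,l,st,ce=cv2.connectedComponentsWithStats(m)
    for k in range(1,n):
        if st[k,4]>40: P=X[l==k];print(nm,r(ce[k]),st[k,4],r(np.percentile(P,2,axis=0)),r(np.percentile(P,98,axis=0)))
E
```

```text
cover ell ((167.3589630126953, 192.72647094726562), (30.31224250793457, 31.396442413330078), 89.50440979003906) [0.5652 0.2375 0.018 ] plate z [0.01771783 0.02326519 0.03823245]
head 54 48 [165.11111111 190.46296296] [0.5655 0.2373 0.068 ] 0.08095272379456366
head side 191 [269.80104712 255.55497382] [0.5659 0.2389 0.06  ] [0.5667 0.2475 0.0675]
rim top 141 (array([ 0.58864037, -0.18397104]), np.float64(0.04498286073693273)) [ 0.54162837 -0.23076031  0.08924544] [ 0.63686174 -0.13756182  0.10094198]
rim side 138 (array([ 0.59094991, -0.18232358]), np.float64(0.04471180262594082)) [ 0.54549261 -0.23028401  0.08909039] [ 0.63552387 -0.13608135  0.09663097]
top [ 48.2639 121.8333] 72 [0.7375 0.5849 0.1433] [0.7764 0.5997 0.1704]
top [116.9675 141.1077] 1690 [0.6219 0.319  0.0211] [0.7887 0.4814 0.1017]
top [310.1429 123.8908] 119 [ 0.7983 -0.277   0.0138] [ 0.8208 -0.2019  0.032 ]
top [180.4686 130.1228] 668 [0.7507 0.1254 0.0144] [0.7998 0.2765 0.0782]
top [298.4136 144.7748] 515 [ 0.6722 -0.2521  0.017 ] [ 0.8007 -0.1389  0.048 ]
top [236.3156 134.4037] 488 [ 0.7379 -0.044   0.0146] [
[... 1261 characters left out ...]
884  0.0254]
side [303.7568 190.4364] 440 [ 0.3903 -0.1772  0.015 ] [ 0.472  -0.0937  0.074 ]
side [185.5984 215.5361] 498 [ 0.7399 -0.0077  0.0138] [0.8001 0.0713 0.0699]
side [297.5489 214.6141] 184 [ 0.4448 -0.0499  0.0135] [0.4961 0.0461 0.0194]
side [142.7069 248.1915] 945 [0.8269 0.0538 0.0142] [0.8494 0.276  0.0462]
side [136.9176 327.9273] 11633 [0.6994 0.2037 0.0181] [0.8486 0.5819 0.1655]
side [251.042  278.2257] 2836 [0.5214 0.2054 0.0157] [0.6717 0.3725 0.0977]
side [306.3085 325.5539] 2107 [0.4634 0.3465 0.0142] [0.5627 0.4245 0.0312]
side [389.9157 354.4578] 83 [0.3803 0.418  0.0131] [0.3965 0.4576 0.0153]
side [375.    367.695] 141 [0.4131 0.4288 0.013 ] [0.4257 0.4861 0.0157]
```

```bash
python3 -m handwheel '[[0.06,0,0,0,0,0,-8.5],[0.06,0,0,0,0,0,-8.5],[0.06,-0.042,-0.0425,0,0,0,0],[0.06,-0.042,-0.0425,0,0,0,0],[0.06,-0.042,-0.0425,0,0,0,0],[0.06,-0.042,-0.0425,0,0,0,0],[0.06,-0.042,-0.0425,0,0,0,0],[0.06,-0.042,-0.0425,0,0,0,0],[0.06,-0.042,-0.0425,0,0,0,0],[0.06,-0.042,-0.0425,0,0,0,0],[0.06,-0.038,-0.0425,0,0,0,0],[0.06,0,0,0,0,0,0]]' 20
```

```text
time: 1.6
position: [0.5673, 0.2323, 0.222]
tool_rot: [0.016, 3.141, -0.006]
ft_force: [-0.7, 0.4, -0.5]
grip_width: 0.687
grip_force: 0.0
```

```bash
python3 -m handwheel '[[0.06,0.0015,0.0055,0.03,0,0,0],[0.06,0,0,0.03,0,0,0],[0.06,0,0,0.03,0,0,0],[0.06,0,0,0.02,0,0,0],[0.06,0,0,0,0,0,0],[0.06,0,0,0,0,0,0]]'
python3 - <<'E'
from h import *
p,d=ctrl.get_image("side");cv2.imwrite("pics/s1.png",cv2.resize(p[190:300,200:340],None,fx=4,fy=4))
E
```

```text
time: 2.35
position: [0.5632, 0.2452, 0.1137]
tool_rot: [-0.0, 3.14, 0.001]
ft_force: [0.6, -0.6, 0.2]
grip_width: 0.689
grip_force: 0.0
```

View pics/s1.png

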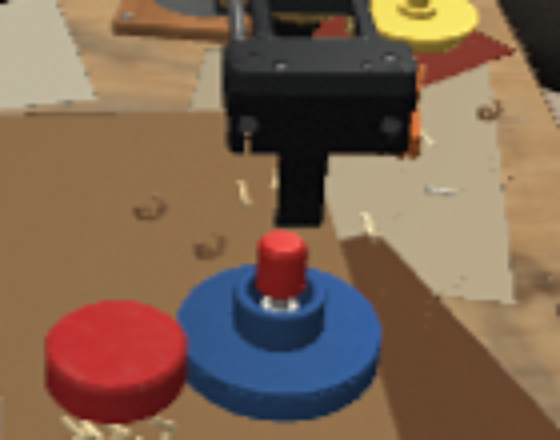

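The gripper is straight above the red head (crop (282,260)), and the finger at (301,200) is where the projection says it should be. I'll correct the xy offset and descend.

```bash
python3 -m handwheel '[[0.06,-0.0025,-0.007,0.012,0,0,0],[0.06,0,0,0.015,0,0,0],[0.06,0,0,0.015,0,0,0],[0.06,0,0,0.012,0,0,0],[0.06,0,0,0.01,0,0,0],[0.06,0,0,0,0,0,0],[0.06,0,0,0,0,0,0]]'
```

```text
time: 3.28
position: [0.5655, 0.2378, 0.049]
tool_rot: [-0.0, 3.141, 0.001]
ft_force: [0.3, 0.0, 0.3]
grip_width: 0.689
grip_force: 0.0
```

```bash
python3 -m handwheel '[[0.0,0,0,0,0,0,0],[0.0,0,0,0,0,0,0],[0.0,0,0,0,0,0,0],[0.0,0,0,0,0,0,0],[0.0,0,0,0,0,0,0],[0.0,0,0,0,0,0,0]]' 40
python3 -m handwheel '[[0.0,0,0,-0.008,0,0,0],[0.0,0,0,-0.012,0,0,0],[0.0,0,0,-0.02,0,0,0],[0.0,0,0,-0.02,0,0,0],[0.0,0,0,0,0,0,0],[0.0,0,0,0,0,0,0]]'
python3 - <<'E'
from h import *
p,d=ctrl.get_image("side");cv2.imwrite("pics/s2.png",cv2.resize(p[180:300,200:340],None,fx=4,fy=4))
E
```

```text
time: 4.03
position: [0.5651, 0.238, 0.0487]
tool_rot: [-0.0, 3.141, 0.001]
ft_force: [0.1, 1.2, -0.7]
grip_width: 0.289
grip_force: 40.0
time: 4.78
position: [0.5648, 0.2375, 0.1085]
tool_rot: [0.0, -3.141, -0.0]
ft_force: [-0.8, -0.3, -4.6]
grip_width: 0.29
grip_force: 40.0
```

View pics/s2.png

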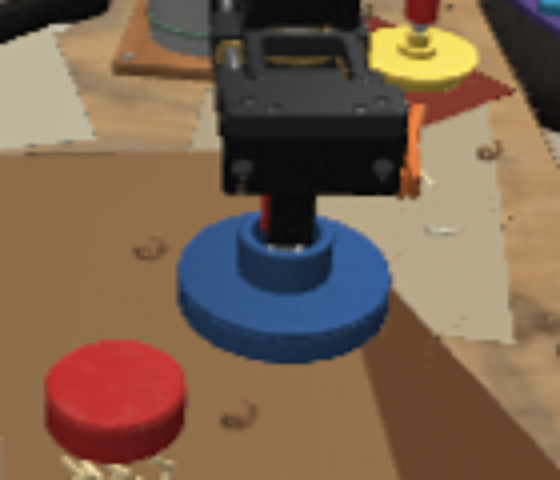

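Lift succeeded: the nested lids hang level from the head (crop (285,290)), fz about -4.6 N. Next I carry them over.

```bash
python3 -m handwheel '[[0.0,0,0,-0.02,0,0,0],[0.0,0,0,-0.025,0,0,0],[0.0,0,-0.01,-0.02,0,0,0],[0.0,0,-0.02,-0.012,0,0,0],[0.0,0,-0.03,0,0,0,0],[0.0,0,-0.035,0,0,0,0],[0.0,-0.005,-0.035,0,0,0,0],[0.0,-0.005,-0.035,0,0,0,0],[0.0,-0.005,-0.035,0,0,0,0],[0.0,-0.005,-0.035,0,0,0,0],[0.0,-0.005,-0.035,0,0,0,0],[0.0,0,-0.035,0,0,0,0]]'
python3 -m handwheel '[[0.0,0,-0.035,0,0,0,0],[0.0,0,-0.035,0,0,0,0],[0.0,0,-0.025,0,0,0,0],[0.0,0,-0.015,0,0,0,0],[0.0,0,-0.005,0,0,0,0],[0.0,0,0,0,0,0,0],[0.0,0,0,0,0,0,0]]'
python3 - <<'E'
from h import *
p,d=ctrl.get_image("side");cv2.imwrite("pics/s3.png",cv2.resize(p[90:230,180:340],None,fx=4,fy=4));np.save("s3.npy",d);cv2.imwrite("s3r.png",p)
t,e=ctrl.get_image("top");cv2.imwrite("t3r.png",t);np.save("t3.npy",e)
q=cv2.imread("pics/top0.png")
C,S=cloud("top",e),cloud("side",d)
for n,im,X in(("top",t,C),("side",p,S)):
    m=mask(im,100,125,(200,100,350,240));P=X[m&(X[...,2]>.1)&(X[...,0]<.75)];print(n,m.sum(),len(P),P.min(0),P.max(0),circ(P[np.abs(P[:,2]-np.median(P[:,2]))<.01]))
m=mask(p,100,125,(200,100,350,240));c=max(cv2.findContours(m.astype(np.uint8),0,1)[0],key=cv2.contourArea);print(cv2.boundingRect(c))
# tin rim: outer silhouette in first side image, per-row extents
e0=np.load("side0.npy");X=cloud("side",e0)
g=(X[...,0]>.5)&(X[...,0]<.66)&(X[...,1]>-.25)&(X[...,1]<-.12)&(X[...,2]>.03)&(X[...,2]<.1)
for v in range(160,192,3):
    u=np.nonzero(g[v])[0]; print(v,u.min(),u.max())
E
```

```text
time: 6.32
position: [0.5892, -0.0706, 0.1856]
tool_rot: [-0.003, -3.141, 0.001]
ft_force: [-0.1, -0.3, -4.4]
grip_width: 0.286
grip_force: 40.0
time: 7.2
position: [0.5903, -0.1809, 0.1854]
tool_rot: [0.003, -3.141, -0.001]
ft_force: [-0.7, 0.7, -4.6]
grip_width: 0.289
grip_force: 40.0
top 157 66 [ 0.33933446 -0.16647804  0.15153332] [ 0.62655557 -0.0129212   1.63174702] (array([ 0.59129235, -0.14856244]), np.float64(0.02275147086760348))
side 774 493 [ 0.53940933 -0.21555169  0.14213745] [0.64152694 0.81161365 0.48417088] (array([ 0.59159161, -0.17060882]), np.float64(0.03899220692238472))
(235, 136, 35, 19)
160 239 263
163 237 266
166 237 266
169 236 266
172 237 266
175 237 265
178 237 265
181 237 265
184 237 265
187 242 261Traceback (most recent call last):
  File "<stdin>", line 13, in <module>
    return umr_minimum(a, axis, None, out, keepdims, initial, where)
ValueError: zero-size array to reduction operation minimum which has no identity
```

View pics/s3.png

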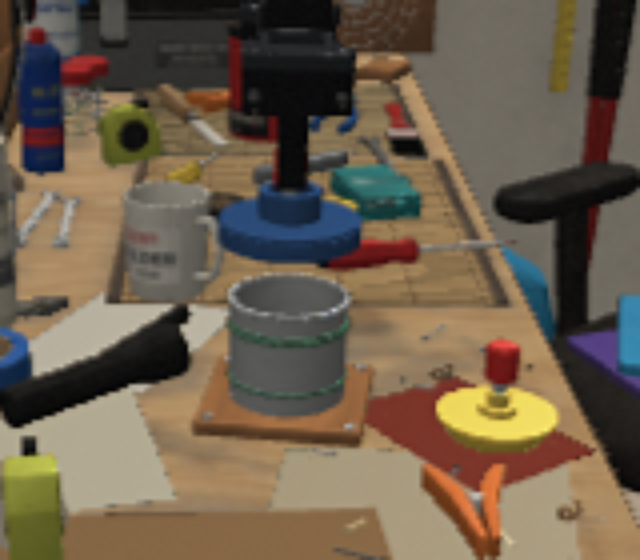

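The lid (crop (290,225)) hangs above the tin (crop (288,285 rim)). The columns agree in x within about 1 mm, and y needs about -2.6 mm.

```bash
python3 -m handwheel '[[0.0,0,-0.0026,0.01,0,0,0],[0.0,0,0,0.015,0,0,0],[0.0,0,0,0.01,0,0,0],[0.0,0,0,0.003,0,0,0],[0.0,0,0,0,0,0,0],[0.0,0,0,0,0,0,0]]'
python3 -m handwheel '[[0.0,0,0,0.003,0,0,0],[0.0,0,0,0.003,0,0,0],[0.0,0,0,0.003,0,0,0],[0.0,0,0,0,0,0,0],[0.0,0,0,0,0,0,0]]'
```

```text
time: 8.05
position: [0.5905, -0.1852, 0.1481]
tool_rot: [0.0, 3.141, -0.0]
ft_force: [0.3, -0.3, -4.6]
grip_width: 0.286
grip_force: 40.0
time: 8.68
position: [0.5901, -0.185, 0.1386]
tool_rot: [0.0, 3.141, 0.0]
ft_force: [-0.3, -0.9, -4.9]
grip_width: 0.284
grip_force: 40.0
```

```bash
python3 -m handwheel '[[0.0,0,0.001,0.002,0,0,0],[0.0,0,0,0.002,0,0,0],[0.0,0,0,0.002,0,0,0],[0.0,0,0,0,0,0,0],[0.0,0,0,0,0,0,0]]'
python3 -m handwheel '[[0.0,0,0,0.002,0,0,0],[0.0,0,0,0.001,0,0,0],[0.0,0,0,0,0,0,0],[0.0,0,0,0,0,0,0]]'
```

```text
time: 9.3
position: [0.5901, -0.1841, 0.1326]
tool_rot: [0.0, 3.142, 0.0]
ft_force: [0.2, 0.3, -4.1]
grip_width: 0.288
grip_force: 40.0
time: 9.8
position: [0.5901, -0.184, 0.1297]
tool_rot: [0.0, 3.141, 0.0]
ft_force: [-0.9, 1.1, -1.8]
grip_width: 0.289
grip_force: 40.0
```

```bash
python3 -m handwheel '[[0.0,0,0,0.001,0,0,0],[0.0,0,0,0.0005,0,0,0],[0.0,0,0,0,0,0,0],[0.0,0,0,0,0,0,0]]'
python3 -m handwheel '[[0.06,0,0,0,0,0,0],[0.06,0,0,0,0,0,0],[0.06,0,0,0,0,0,0],[0.06,0,0,0,0,0,0]]'
python3 -m handwheel '[[0.06,0,0,-0.015,0,0,0],[0.06,0,0,-0.025,0,0,0],[0.06,0,0,-0.03,0,0,0],[0.06,0,0,-0.02,0,0,0],[0.06,0,0,0,0,0,0],[0.06,0,0,0,0,0,0]]'
python3 - <<'E'
from h import *
p,d=ctrl.get_image("side");t,e=ctrl.get_image("top")
a=cv2.resize(p[110:220,190:320],(520,440));b=cv2.resize(t[150:225,255:330],(280,280));b=cv2.copyMakeBorder(b,0,160,0,0,0);cv2.imwrite("pics/s4.png",np.hstack([a,b]))
S,C=cloud("side",d),cloud("top",e)
m=mask(p,100,125,(200,130,300,200));m&=(np.abs(S[...,1]+.17)<.08);P=S[m];print(np.percentile(P,[2,50,98],axis=0));print(cv2.boundingRect(m.astype(np.uint8)))
m=mask(p,170,8,(240,120,264,175))&(S[...,1]<-.1)&(S[...,1]>-.25);print("head",m.sum(),cen(m),ray("side",cen(m),.14),np.percentile(S[m],[2,50,98],axis=0),cv2.boundingRect(m.astype(np.uint8)))
m=mask(t,100,125,(262,150,325,220));print("top",m.sum(),cv2.boundingRect(m.astype(np.uint8)),np.percentile(C[m],[2,50,98],axis=0))
E
```

```text
time: 10.3
position: [0.5901, -0.184, 0.1284]
tool_rot: [0.0, 3.141, 0.0]
ft_force: [-2.9, 1.5, 4.1]
grip_width: 0.289
grip_force: 40.0
time: 10.8
position: [0.5902, -0.1841, 0.1279]
tool_rot: [0.0, 3.141, -0.0]
ft_force: [-0.6, -0.2, 1.0]
grip_width: 0.643
grip_force: 0.0
time: 11.55
position: [0.5896, -0.1838, 0.2171]
tool_rot: [0.0, -3.14, -0.001]
ft_force: [0.3, 1.1, -0.3]
grip_width: 0.692
grip_force: 0.0
[[ 0.5450636  -0.20987723  0.08764606]
 [ 0.59101812 -0.1583009   0.10300021]
 [ 0.63546861 -0.12924574  0.12523308]]
(236, 153, 33, 20)
head 83 [251.80722892 149.09638554] [ 0.59083824 -0.18497062  0.14      ] [[ 0.57968874 -0.18865836  0.12846651]
 [ 0.59077141 -0.17384029  0.1447974 ]
 [ 0.60256759 -0.16978847  0.15570536]] (248, 144, 9, 11)
top 41 (280, 184, 7, 10) [[ 0.551388   -0.14946249  0.09617823]
 [ 0.57146711 -0.14000407  0.1037518 ]
 [ 0.58526855 -0.11744456  0.30399532]]
```

View pics/s4.png

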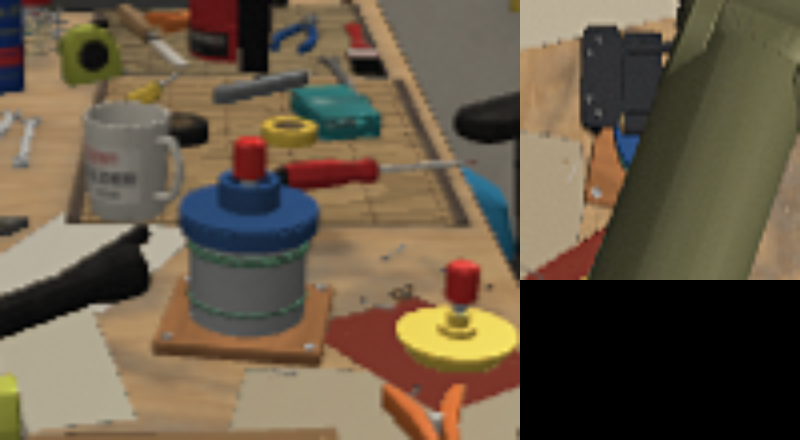

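The cover and lid sit level on the tin (crop (250,215)), with the red head standing unpressed at (250,158). Next I shut the fingers and press.

```bash
python3 -m handwheel '[[0.0,0,0,0.01,0,0,0],[0.0,0,0,0.015,0,0,0],[0.0,0,0,0.015,0,0,0],[0.0,0,0,0.012,0,0,0],[0.0,0,0,0,0,0,0],[0.0,0,0,0,0,0,0],[0.0,0,0,0,0,0,0]]'
python3 -m handwheel '[[0.0,0,0,0.003,0,0,0],[0.0,0,0,0.003,0,0,0],[0.0,0,0,0.003,0,0,0],[0.0,0,0,0,0,0,0],[0.0,0,0,0,0,0,0]]'
```

```text
time: 12.52
position: [0.5905, -0.1842, 0.1668]
tool_rot: [0.0, 3.14, -0.0]
ft_force: [0.2, 0.3, 0.2]
grip_width: 0.026
grip_force: 0.0
time: 13.15
position: [0.5901, -0.1841, 0.1571]
tool_rot: [0.0, 3.142, 0.0]
ft_force: [-0.2, -0.0, -0.5]
grip_width: 0.007
grip_force: 0.0
```

```bash
python3 -m handwheel '[[0.0,0,0,0.002,0,0,0],[0.0,0,0,0.002,0,0,0],[0.0,0,0,0.002,0,0,0],[0.0,0,0,0,0,0,0],[0.0,0,0,0,0,0,0]]'
python3 -m handwheel '[[0.0,0,0,0.002,0,0,0],[0.0,0,0,0.002,0,0,0],[0.0,0,0,0.001,0,0,0],[0.0,0,0,0,0,0,0],[0.0,0,0,0,0,0,0]]'
```

```text
time: 13.78
position: [0.5903, -0.1841, 0.1515]
tool_rot: [0.0, 3.141, -0.0]
ft_force: [-0.2, 0.9, 3.7]
grip_width: 0.006
grip_force: 2.4
time: 14.4
position: [0.5904, -0.1841, 0.1468]
tool_rot: [0.0, 3.141, 0.0]
ft_force: [-1.0, 0.2, 7.7]
grip_width: 0.005
grip_force: 3.5
```

```bash
python3 -m handwheel '[[0.0,0,0,0.001,0,0,0],[0.0,0,0,0.001,0,0,0],[0.0,0,0,0.0005,0,0,0],[0.0,0,0,0,0,0,0],[0.0,0,0,0,0,0,0],[0.0,0,0,0,0,0,0]]'
```

```text
time: 15.15
position: [0.5904, -0.1842, 0.1454]
tool_rot: [0.0, 3.14, 0.001]
ft_force: [-3.3, 1.0, 11.9]
grip_width: 0.003
grip_force: 5.9
```

```bash
python3 -m handwheel '[[0.0,0,0,0.001,0,0,0],[0.0,0,0,0,0,0,0],[0.0,0,0,0,0,0,0],[0.0,0,0,0,0,0,0]]'
python3 -m handwheel '[[0.0,0,0,-0.006,0,0,0],[0.0,0,0,-0.006,0,0,0],[0.0,0,0,-0.01,0,0,0],[0.0,0,0,-0.02,0,0,0],[0.07,0,0,-0.02,0,0,0],[0.07,0,0,0,0,0,0],[0.07,0,0,0,0,0,0],[0.07,0,0,0,0,0,0]]'
python3 - <<'E'
from h import *
p,d=ctrl.get_image("side");S=cloud("side",d)
cv2.imwrite("pics/s5.png",cv2.resize(p[110:220,190:320],(520,440)))
m=mask(p,100,125,(200,130,300,200))&(np.abs(S[...,1]+.17)<.08);print(cv2.boundingRect(m.astype(np.uint8)))
for v in range(150,176,2):
    u=np.nonzero(m[v])[0]; print(v,u.min() if len(u) else 0,u.max() if len(u) else 0)
m=mask(p,170,8,(240,120,264,175))&(S[...,1]<-.1)&(S[...,1]>-.25);print("head",m.sum(),cen(m),cv2.boundingRect(m.astype(np.uint8)))
E
```

```text
time: 15.65
position: [0.5905, -0.1842, 0.1453]
tool_rot: [0.0, 3.14, 0.001]
ft_force: [-5.6, 2.6, 16.0]
grip_width: 0.007
grip_force: 8.1
time: 16.65
position: [0.5896, -0.1838, 0.2037]
tool_rot: [0.0, -3.14, -0.001]
ft_force: [0.9, 0.5, -0.1]
grip_width: 0.371
grip_force: 0.0
(236, 153, 33, 20)
150 0 0
152 0 0
154 245 259
156 245 261
158 238 265
160 236 268
162 236 268
164 236 268
166 236 267
168 237 266
170 239 265
172 246 259
174 0 0
head 84 [251.77380952 148.79761905] (248, 125, 9, 30)
```

View pics/s5.png

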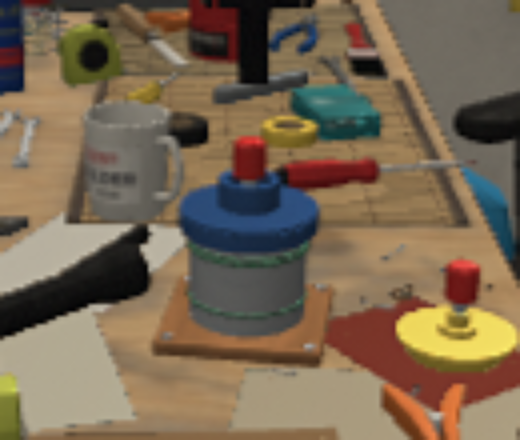

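The head sprang back (crop (250,158)), and both lids look unchanged. Next I go down around the collar.

```bash
python3 -m handwheel '[[0.07,0,0,0.01,0,0,0],[0.07,0,0,0.015,0,0,0],[0.07,0,0,0.015,0,0,0],[0.07,0,0,0,0,0,0],[0.07,0,0,0,0,0,0]]'
python3 -m handwheel '[[0.07,0,0,0.015,0,0,0],[0.07,0,0,0.015,0,0,0],[0.07,0,0,0.01,0,0,0],[0.07,0,0,0.01,0,0,0],[0.07,0,0,0,0,0,0],[0.07,0,0,0,0,0,0],[0.07,0,0,0,0,0,0]]'
```

```text
time: 17.32
position: [0.5902, -0.1841, 0.1646]
tool_rot: [0.0, 3.141, -0.0]
ft_force: [-0.2, 0.0, 0.3]
grip_width: 0.803
grip_force: 0.0
time: 18.2
position: [0.5905, -0.1842, 0.1151]
tool_rot: [0.0, 3.14, -0.0]
ft_force: [0.7, 0.1, -0.2]
grip_width: 0.804
grip_force: 0.0
```

```bash
python3 -m handwheel '[[0.07,0,0,0.004,0,0,0],[0.07,0,0,0.0045,0,0,0],[0.07,0,0,0,0,0,0],[0.07,0,0,0,0,0,0]]'
python3 -m handwheel '[[0.06,0,0,0,0,0,0],[0.055,0,0,0,0,0,0],[0.052,0,0,0,0,0,0],[0.05,0,0,0,0,0,0],[0.048,0,0,0,0,0,0],[0.046,0,0,0,0,0,0],[0.03,0,0,0,0,0,0],[0.03,0,0,0,0,0,0],[0.03,0,0,0,0,0,0],[0.03,0,0,0,0,0,0]]' 25
```

```text
time: 18.7
position: [0.5901, -0.184, 0.106]
tool_rot: [-0.0, -3.142, -0.0]
ft_force: [-0.0, 0.4, -0.4]
grip_width: 0.807
grip_force: 0.0
time: 19.95
position: [0.5901, -0.184, 0.1061]
tool_rot: [0.0, 3.142, 0.0]
ft_force: [0.5, -0.7, -0.3]
grip_width: 0.545
grip_force: 25.0
```

```bash
python3 -m handwheel '[[0.03,0,0,-0.003,0,0,0],[0.03,0,0,-0.005,0,0,0],[0.03,0,0,-0.008,0,0,0],[0.03,0,0,-0.008,0,0,0],[0.03,0,0,0,0,0,0],[0.03,0,0,0,0,0,0]]' 35
python3 -m handwheel '[[0.03,0,0,-0.01,0,0,0],[0.03,0,0,-0.015,0,0,0],[0.03,0,0,-0.015,0,0,0],[0.03,0,0,-0.015,0,0,0],[0.03,0,0,-0.013,0,0,0],[0.03,0,0,-0.008,0,0,0],[0.03,0,0,0,0,0,0],[0.03,0,0,0,0,0,0],[0.03,0,0,0,0,0,0]]'
python3 - <<'E'
from h import *
p,d=ctrl.get_image("side");S=cloud("side",d)
cv2.imwrite("pics/s6.png",cv2.resize(p[90:220,190:320],(560,560)))
print(np.round(ctrl.get_state()["position"],4))
E
```

```text
time: 20.7
position: [0.59, -0.184, 0.13]
tool_rot: [0.0, 3.142, 0.0]
ft_force: [-0.0, -0.2, -1.2]
grip_width: 0.543
grip_force: 35.0
time: 21.82
position: [0.5897, -0.1839, 0.2053]
tool_rot: [0.0, -3.14, -0.0]
ft_force: [-0.0, 0.1, -0.9]
grip_width: 0.542
grip_force: 35.0
[ 0.5898 -0.1839  0.2054]
```

View pics/s6.png

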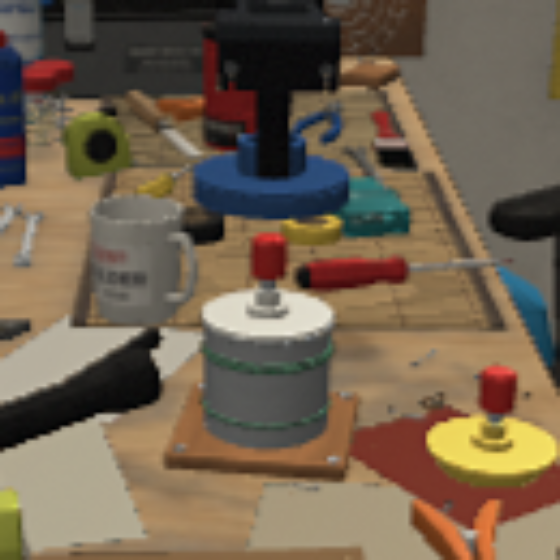

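The blue cover is held level at (272,185). The white inner lid is seated in the tin at (268,313) with the head up, and the bystanders are in place.

```bash
python3 -c "
from bench import ctrl
print(ctrl.close_job())"
```

```text
the job is handed in; nothing more can be done
None
```

I closed the tin, pressed the pump to its stop and let it spring back, then lifted the blue cover alone and handed in at about 22 s; the gripper holds it level about 10 cm above its seat, with the white inner lid still in place.

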